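Test and stack LED light-boards

ROBOT

A 6-joint arm with a two-finger parallel gripper is mounted at the origin on the work surface. World frame = base frame: x ahead of the robot, y to its left, z up, the work surface at z = 0. Lengths are in m, angles in rad, forces in N, time in s.
With the tool pointing down it reaches from about 0.35 to 0.975 m from the base axis. Payload 7.1 kg.
Tool frame: the origin (TCP) lies midway between the tips of the shut fingers; the grasp point (between the pads) lies 19 mm behind it; z points along the fingers, y is the line along which they close (so a half turn about z gives the same grasp; the last joint's range is limited). The gripper opens to 88 mm and grips with 3 to 60 N. Pads are 20 mm wide; open, the fingers measure 115 mm over their backs; the gripper's body (75 mm by 178 mm) begins 61 mm behind the grasp point.
Start: joints at [-1.197, 0.423, 1.63, -0, 1.089, -0.019], TCP at [0.239, -0.577, 0.184] pointing down, gripper open.
Joint ranges: [-3, 3], [-0.9, 2.11], [0.09, 2.58], [-1.31, 4.45], [0.11, 2.69], [-2.54, 2.54]. Speed limits (rad/s): [2.39, 2.39, 3.01, 3.14, 3.14, 3.14].

INTERFACE

Orientations are given as a unit quaternion [w, x, y, z].
In Python, from station import move_pose, movel, movej, command_gripper, wait, inverse_kinematics, read_camera, camera_info, MotionError, job_done, get_time, get_joint_pos, get_qvel, get_effort, get_tcp_pos, get_ee_rot, get_ft_force, get_ft_torque, get_grip_width, get_finger_force gives the robot as it stands. Calls block until the motion is done:
- move_pose(position, orientation): joint-space move of the TCP to a pose.
- movel(position, frame=None, v=0.15, until_force=None): straight line of the TCP; frame=None keeps the orientation; v is the mean speed in m/s. With until_force (N) it stops when the force on the tool has changed by that much, and returns True; else False.
- movej(angles): joint-space move.
- command_gripper(opening): opening from 0.0 (shut) to 1.0 (fully open); the grip force is fixed at half the most; returns when the fingers have stopped.
- wait(seconds).
- inverse_kinematics(position, orientation): joint angles nearest the present ones, or None.
- read_camera(name): name is "scene" or "top"; returns the picture (384x512x3 uint8, red, green, blue); there is no depth.
- camera_info(name): a dict with "intrinsics" (3x3 intrinsics, pixels), "T" (4x4, takes a point from camera to world coordinates). Camera axes: x right, y up, looking along -z (the intrinsics and any distortion apply to the point x, -y, -z); pixel columns grow to the right and rows downward; lengths in m; the calibration is good to about 2 mm. A picture is of the moment at which its call begins. camera_info takes no time and is no camera call.
A pose or a line that the arm cannot do raises MotionError and nothing moves.
- job_done(): hands the job in; it is judged then, once.
Readings, each from a call of its own:
- get_time(): time.
- get_joint_pos(): joint angles.
- get_qvel(): joint speeds.
- get_effort(): joint torques, N m.
- get_tcp_pos(): TCP position.
- get_ee_rot(): TCP orientation.
- get_ft_force(): force on the tool from outside, world axes, zero at the start.
- get_ft_torque(): the same for the moment, N m.
- get_grip_width(): opening from 0.0 (shut) to 1.0 (fully open).
- get_finger_force(): force on a finger pad.
Only numpy, scipy, OpenCV 4.12 (cv2) and the standard library are available. Lean on these libraries where they do the work, as an engineer would, in place of code of your own. Each camera call takes 0.05 s, during which the arm holds its last target. There are 200 camera calls.

TASK

Lay every loose green light-board on a test block of the tester, one to a block, green side up and flush with the block's edges. With all of them loaded, push the red plunger fully down, hold it down for about a second and let it up; then stack all the boards, green side up and flush, on the blue stacking block, and finish by setting the weight with the orange grip squarely on top of the stack. Leave the other things on the bench where they are.

Things in the scene. Friction and masses are not known exactly. Their poses are not given: they have to be found in the camera images.
- board1: Loose light-board, board1: a flat plate 46 x 60 x 10 mm (x, y, z), aluminium with a green circuit face on top carrying small white and yellow squares. Origin at the centre of its underside, y along its 60 mm length, z up. 75 g. It may be absent.
- board2: Loose light-board, board2: a flat plate 46 x 60 x 10 mm (x, y, z), aluminium with a green circuit face on top carrying small white and yellow squares. Origin at the centre of its underside, y along its 60 mm length, z up. 75 g. It may be absent.
- board3: Loose light-board, board3: a flat plate 46 x 60 x 10 mm (x, y, z), aluminium with a green circuit face on top carrying small white and yellow squares. Origin at the centre of its underside, y along its 60 mm length, z up. 75 g. It may be absent.
- board4: Loose light-board, board4: a flat plate 46 x 60 x 10 mm (x, y, z), aluminium with a green circuit face on top carrying small white and yellow squares. Origin at the centre of its underside, y along its 60 mm length, z up. 75 g. It may be absent.
- weight: Loose weight: dark steel plate 46 x 60 x 10 mm (x, y, z) with an upright orange grip block 20 mm (x) x 36 mm (y) centred on it, from 10 to 36 mm above the underside. Origin at the centre of the underside, y along the 60 mm length. 280 g.
- tester: Fixed tester: aluminium base plate 8 mm thick (165 mm in x from -50 to +115, 310 mm in y), carrying four white test blocks in a row along its y, 78 mm apart, and a grey plunger housing (42 x 90 mm, top at 44 mm) centred 90 mm towards its +x. Origin midway along the row of blocks, on the bench.
- block1 (a point): Centre of the flat top of the first (+y end) white test block: 46 x 60 mm (x, y), top 34 mm above the bench, 26 mm above the base plate. Axes as the tester's.
- block2 (a point): Centre of the flat top of the second white test block: 46 x 60 mm (x, y), top 34 mm above the bench, 26 mm above the base plate. Axes as the tester's.
- block3 (a point): Centre of the flat top of the third white test block: 46 x 60 mm (x, y), top 34 mm above the bench, 26 mm above the base plate. Axes as the tester's.
- block4 (a point): Centre of the flat top of the fourth (-y end) white test block: 46 x 60 mm (x, y), top 34 mm above the bench, 26 mm above the base plate. Axes as the tester's.
- plunger_top (a point): Centre of the top of the red plunger cap (32 mm across), 78 mm above the bench when up; moves down with it.
- plunger (a joint): Plunger travel in m: 0 when up, 0.018 fully down (stop). Sprung: about 4 N to start, about 11 N fully down.
- stack_top (a point): Centre of the flat top of the fixed blue stacking block: 46 x 60 mm (x, y), 34 mm above the bench, on a grey base plate 90 x 100 x 8 mm. y along its 60 mm length.
- tape_roll: Bystander: roll of paper tape standing on its end, 84 mm across, 45 mm high. Origin at the centre of its underside.
- red_bundle: Bystander: bundle of cut red wire in a black cup, 52 mm across, 57 mm high. Origin at the centre of its underside.
- yellow_bundle: Bystander: bundle of cut yellow wire in a black cup, 52 mm across, 57 mm high. Origin at the centre of its underside.
There are look-alikes about, which are no part of the job. What is shaped like the part that bears stack_top but turquoise or yellow is not meant.

How it is judged:
By the outcome, as a careful person would: the job done as asked, in the order asked, and still so for the second after the job is handed in, with the robot touching nothing.
Of board1, board2, board3, board4 only 3 to 4 are there at a start; the rules pass over those that are not, and their reading is None.
At some moment in a run one of weight may be knocked a few centimetres aside while the robot is not near it.
Once in a run the grip may slacken for a moment while it holds something.
It also fails if it takes over 210 s, if anything falls off the work surface, if the arm or the gripper's body presses on something with over 40 N, if the wrist force passes 120 N, or if a joint passes its speed limit or range.

## Working session

There is one attempt and no reset: what is moved stays moved. The work goes in short steps, each a Python script; the robot and the scene stay as the last script left them, time stands still between calls to the robot, and variables do not carry over. Pictures are saved under pics/ and viewed, at most 14 in all, crops included, and the job is handed in when it is done.

```bash
ls; mkdir -p pics; python3 - <<'E'
from station import *
import cv2
for n in("top","scene"):
    im=read_camera(n); cv2.imwrite(f"pics/{n}0.png",cv2.resize(im[:,:,::-1],(800,600),interpolation=cv2.INTER_CUBIC)); cv2.imwrite(f"pics/{n}0raw.png",im[:,:,::-1])
    c=camera_info(n); print(n,c)
print(get_time(),get_ee_rot(),get_tcp_pos())
E
```

```text
pics
top {'intrinsics': array([[371.78375712,   0.        , 257.52234304],
       [  0.        , 371.78375712, 191.08299483],
       [  0.        ,   0.        ,   1.        ]]), 'T': array([[-0.03003912,  0.99466352, -0.09870225,  0.40838309],
       [-0.99951597, -0.0290919 ,  0.01102238, -0.08728268],
       [ 0.00809212,  0.09898558,  0.99505596,  1.22337041],
       [ 0.        ,  0.        ,  0.        ,  1.        ]])}
scene {'intrinsics': array([[473.16283899,   0.        , 252.49871731],
       [  0.        , 473.16283899, 187.54138843],
       [  0.        ,   0.        ,   1.        ]]), 'T': array([[ 0.68378617, -0.45954487,  0.5667936 ,  1.4628623 ],
       [ 0.729615  ,  0.4411612 , -0.5225311 , -0.97460422],
       [-0.00992086,  0.77084065,  0.63695076,  1.1344114 ],
       [ 0.        ,  0.        ,  0.        ,  1.        ]])}
0.1 [-6.67480393e-04  9.80773784e-01  1.95146935e-01 -1.17149740e-04] [ 0.23905774 -0.57689067  0.18318681]
```

View pics/top0.png

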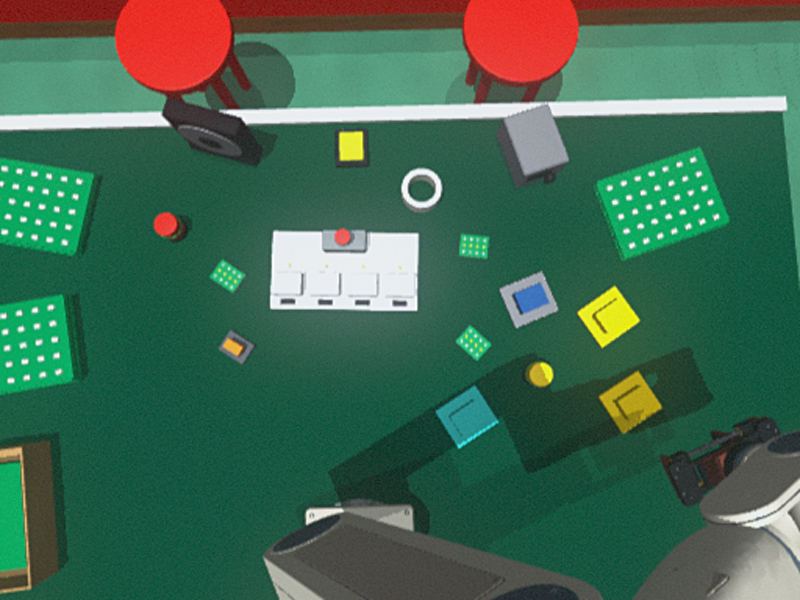

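View pics/scene0.png

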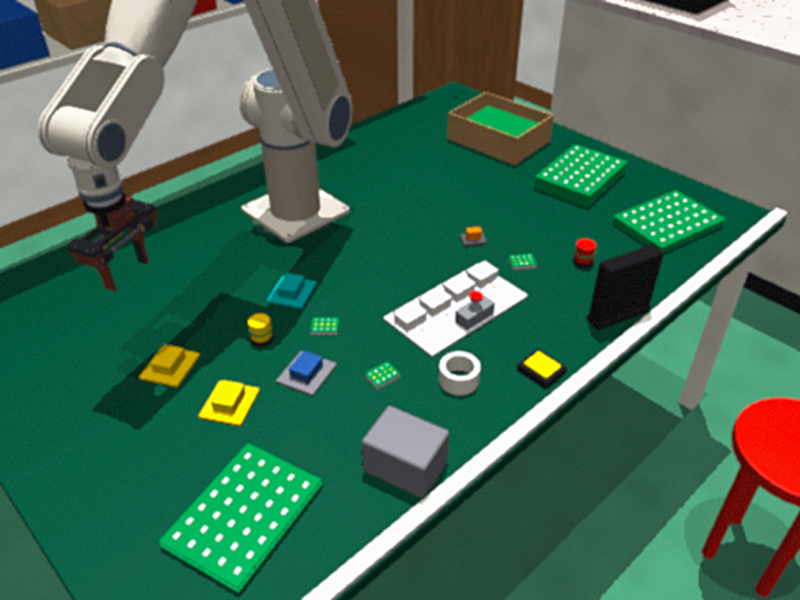

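The top view shows three loose boards at (228,276), (475,246) and (473,342). The tester is at (345,270), the weight at (236,347) and the blue stacking block at (530,298). Yellow and turquoise blocks are decoys, and no fourth board is visible in either view. Next I measure these.

```bash
cat > h.py <<'E'
from station import *
import numpy as np, cv2
def unproj(n,px,z):
    c=camera_info(n);K=c["intrinsics"];T=c["T"];px=np.atleast_2d(px).astype(float)
    d=np.c_[(px[:,0]-K[0,2])/K[0,0],-(px[:,1]-K[1,2])/K[1,1],-np.ones(len(px))]@T[:3,:3].T
    return (T[:3,3]+d*((z-T[2,3])/d[:,2])[:,None])[:,:2]
def proj(n,P):
    c=camera_info(n);K=c["intrinsics"];T=c["T"];p=(np.atleast_2d(P)-T[:3,3])@T[:3,:3]
    return np.c_[K[0,0]*p[:,0]/-p[:,2]+K[0,2],K[1,1]*p[:,1]/p[:,2]+K[1,2]]
def mask(im,kind):
    h,s,v=[x.astype(int) for x in cv2.split(cv2.cvtColor(im,cv2.COLOR_RGB2HSV))]
    m={"green":((h>50)&(h<80)&(s>60)&(v>115))|((v>170)),
       "white":(s<60)&(v>150),"blue":(h>100)&(h<125)&(s>120)&(v>90),
       "orange":(h>5)&(h<22)&(s>120)&(v>120),"grey":((s<70)&(v>80))|((h>100)&(h<125)&(s>120)&(v>90))}[kind]
    return m.astype(np.uint8)
def blobs(n,im,kind,z,amin=30,amax=1e5,roi=None):
    """centre(mean of filled area), angle of long side mod 180, (short,long) in mm"""
    S=4; m=cv2.morphologyEx(mask(cv2.resize(im,None,fx=S,fy=S,interpolation=cv2.INTER_CUBIC),kind),cv2.MORPH_CLOSE,np.ones((7,7)))
    if roi: k=np.zeros_like(m);x0,y0,x1,y1=[int(S*r) for r in roi];k[y0:y1,x0:x1]=1;m=m*k
    out=[]
    for c in cv2.findContours(m,cv2.RETR_EXTERNAL,cv2.CHAIN_APPROX_NONE)[0]:
        a=cv2.contourArea(c)/S**2
        if not amin<a<amax: continue
        px=(c[:,0,:]+.5)/S-.5
        w=unproj(n,px,z)*1000; (cx,cy),(a1,a2),t=cv2.minAreaRect(w.astype(np.float32))
        if a1>a2: t+=0
        else: t+=90
        M=cv2.moments(w.astype(np.float32))
        out.append((px.mean(0).round(1),np.round([cx,cy],1),np.round([M["m10"]/M["m00"],M["m01"]/M["m00"]],1),round(t%180,1),np.round(sorted((a1,a2)),1)))
    return out
E
python3 - <<'E'
from h import *
s=.64
T=cv2.imread("pics/top0raw.png")[:,:,::-1].copy();C=cv2.imread("pics/scene0raw.png")[:,:,::-1].copy()
def show(n,im,k,z,**a):
    for b in blobs(n,im,k,z,**a): print(n,k,*b)
show("top",T,"green",.010,amin=90,amax=400)
show("scene",C,"green",.010,amin=60,amax=400)
show("top",T,"white",.008,amin=2000,roi=(165,140,275,205))
show("top",T,"blue",.034,amin=100)
show("top",T,"grey",.008,amin=300,roi=(310,165,365,215))
show("scene",C,"blue",.034,amin=100,roi=(150,200,300,300))
show("top",T,"orange",.036,amin=30,roi=(130,200,170,240))
show("top",T,"grey",.010,amin=50,roi=(130,200,170,240))
t=cv2.resize(T[140:240,125:365,::-1],None,fx=3.3,fy=3.3,interpolation=cv2.INTER_CUBIC);cv2.imwrite("pics/c1.png",t)
E
```

```text
top green [184.3 374.8] [-46.2 149.5] [-39.6 144.9] 54.2 [ 46.4 137.7]
top green [206.  328.3] [101.9  73.8] [97.7 79.7] 106.9 [27.2 79.2]
top green [346.2 239.1] [ 363.7 -383.5] [ 364.  -383.5] 114.1 [46.1 47.6]
top green [302.6 219. ] [ 433.1 -244.8] [ 433.  -244.7] 46.1 [49.4 63.7]
top green [145.2 176.3] [588.6 267. ] [588.7 267.1] 54.9 [49.4 63.5]
top green [302.9 157. ] [ 637.4 -254.5] [ 637.6 -254.5] 81.9 [50.4 63.3]
top green [105.3 143.3] [703.1 397.9] [703.1 398.2] 26.1 [47.8 48.8]
top green [224.3  93. ] [863.7   1. ] [863.7   1. ] 180.0 [50.4 63. ]
top green [125.8  63.5] [979.4 331.1] [976.8 333. ] 72.4 [29.8 65.9]
scene green [244.4 238.6] [ 636.3 -252.6] [ 636.3 -252.5] 82.4 [52.6 64.7]
scene green [195.1 238. ] [ 519.  -364.2] [ 515.1 -361.4] 110.6 [89.1 99.4]
scene green [109.  236.9] [ 303.2 -566.3] [ 322.2 -571.4] 120.8 [87.7 99.3]
scene green [346.8 232.7] [852.1  13.2] [852.4  13.2] 179.6 [55.3 64.9]
scene green [106.4 228.1] [ 273.7 -556.5] [ 276.7 -557.2] 120.4 [46.5 60.2]
scene green [207.4 207.2] [ 430.9 -242.3] [ 430.9 -242.7] 46.2 [53.2 64.1]
scene green [1
[... 390 characters left out ...]
[53.7 82.3] 140.3 [ 86.4 152.6]
scene green [137.   85.9] [-560.3   80.5] [-544.2   52.9] 89.7 [131.4 241.7]
scene green [117.5  28.5] [-1284.    422.5] [-1299.7   425. ] 138.3 [ 61.9 298. ]
scene green [340.1  26.7] [-308.6 1444.5] [-318.  1457.1] 127.3 [112.4 347. ]
top white [220.2 172.1] [594.4  20.8] [592.   20.7] 87.3 [171.3 311.4]
top blue [339.6 190.5] [ 520.5 -364.2] [ 520.6 -364.5] 110.6 [45.1 62. ]
top grey [337.9 191.2] [ 520.8 -365.6] [ 520.7 -365.3] 110.8 [ 93.7 103.4]
scene blue [195.2 232.2] [ 521.  -365.3] [ 521.7 -364.6] 110.4 [50.5 65. ]
top orange [149.  221.6] [439.2 247.3] [439.1 247.5] 56.8 [22.4 38.7]
top grey [151.  221.6] [439.2 248. ] [439.1 248.1] 56.2 [48.4 61.7]
```

View pics/c1.png

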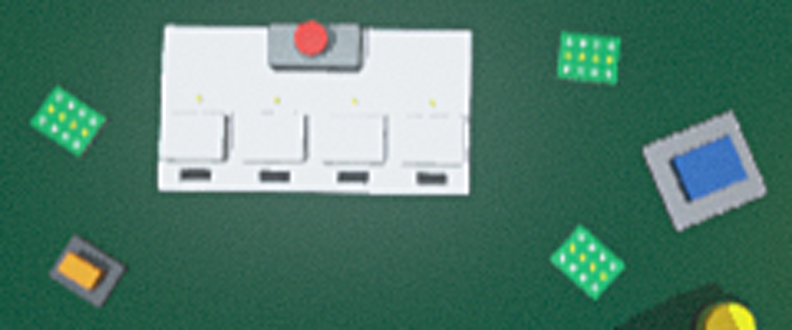

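The crop shows the tester clearly: its plate corners are at about (165,26), (472,30), (468,193) and (158,190), and all four blocks are empty. Next I fit the plate edges and start on the first board, centring it on the bench by squeezing it both ways.

```bash
cat >> h.py <<'E'
def quat(yaw): return np.array([0,np.cos(yaw/2),np.sin(yaw/2),0])
def pick_yaw(p,close_ang):
    """yaw so that tool y lies along close_ang (mod pi), nearest to present joints"""
    best=None
    for k in (-1,0,1,2):
        yaw=close_ang+np.pi/2+k*np.pi
        q=inverse_kinematics(list(p),list(quat(yaw)))
        if q is None: continue
        c=np.abs(np.array(q)-get_joint_pos()).max()+ (2 if abs(q[5])>2.4 else 0)
        if best is None or c<best[0]: best=(c,yaw)
    return best[1]
def goto(x,y,z,close_ang):
    q=quat(pick_yaw((x,y,z),close_ang)); move_pose([x,y,z],list(q))
def line(z,x=None,y=None,v=.2,f=None):
    p=get_tcp_pos(); return movel([p[0] if x is None else x,p[1] if y is None else y,z],v=v,until_force=f)
def st(s=""): print(s,"t%.1f"%get_time(),"tcp",np.round(np.array(get_tcp_pos())*1000,1),"w%.1f"%(get_grip_width()*88),"f%.1f"%np.max(get_finger_force()),"F",np.round(get_ft_force(),1),flush=True)
def shot(name,crop=None,cam="top",k=3):
    im=read_camera(cam); cv2.imwrite(f"pics/{name}raw.png",im[:,:,::-1])
    if crop: x0,y0,x1,y1=crop; cv2.imwrite(f"pics/{name}.png",cv2.resize(im[y0:y1,x0:x1,::-1],None,fx=k,fy=k,interpolation=cv2.INTER_CUBIC))
    return im
def opn(mm): command_gripper(mm/88)
D=np.pi/180
E
python3 - <<'E'
from h import *
T=cv2.imread("pics/top0raw.png")[:,:,::-1].copy();S=4
m=mask(cv2.resize(T,None,fx=S,fy=S,interpolation=cv2.INTER_CUBIC),"white");k=np.zeros_like(m);k[140*S:205*S,165*S:275*S]=1;m*=k
c=max(cv2.findContours(m,cv2.RETR_EXTERNAL,cv2.CHAIN_APPROX_NONE)[0],key=cv2.contourArea)
w=unproj("top",(c[:,0]+.5)/S-.5,.008)*1000
c0=np.array([593,20.8]);a=-2.6*D
u=(w-c0)@np.array([[np.cos(a),-np.sin(a)],[np.sin(a),np.cos(a)]])
for nm,i,s,sel in (("+y",1,1,u[:,1]>145),("-y",1,-1,u[:,1]<-145),("-x",0,-1,u[:,0]<-75),("+x",0,1,(u[:,0]>75)&(abs(u[:,1])>60))):
    q=u[sel]; q=q[(abs(q[:,1-i])<(65 if i else 140))]; p=np.polyfit(q[:,1-i],q[:,i],1); r=q[:,i]-np.polyval(p,q[:,1-i]);g=abs(r)<1.5;p=np.polyfit(q[g,1-i],q[g,i],1);print(nm,np.round(p[1],2),"slope deg",np.round(p[0]/D,2),len(q))
h,s,v=cv2.split(cv2.cvtColor(cv2.resize(T,None,fx=S,fy=S,interpolation=cv2.INTER_CUBIC),cv2.COLOR_RGB2HSV))
r=(((h<8)|(h>172))&(s>120)&(v>100)).astype(np.uint8);r[:140*S]=0;r[205*S:]=0;r[:,:200*S]=0;r[:,245*S:]=0
M=cv2.moments(r);px=np.array([M["m10"]/M["m00"],M["m01"]/M["m00"]]);print("plunger",unproj("top",(px+.5)/S-.5,.076)*1000)
E
python3 - <<'E'
from h import *
x,y,a=.5886,.268,54.9*D
goto(x,y,.10,a);st("above")
line(.002);st("down")
opn(40);st("sqz y")
opn(80);st()
E
```

```text
+y 154.63 slope deg 0.01 156
-y -154.54 slope deg -0.65 156
-x -82.77 slope deg 0.06 342
+x 83.14 slope deg -0.02 194
plunger [[651.80190487  17.61548777]]
above t3.3 tcp [589.  267.3 100.1] w88.3 f0.0 F [0.2 0.7 0. ]
down t4.0 tcp [589.6 267.3   2.5] w87.8 f0.0 F [0.  0.6 0.8]
sqz y t4.8 tcp [588.9 267.3   1.9] w40.2 f0.0 F [-0.6  0.2 -0.6]
 t5.6 tcp [589.  267.3   2. ] w80.2 f0.0 F [ 0.3 -1.4  0.5]
```

```bash
python3 - <<'E'
from h import *
a=shot("s1",(240,120,440,270),"scene",4); st(); print(get_ee_rot())
E
```

```text
t5.7 tcp [589.  267.3   2. ] w80.3 f0.0 F [-0.3  0.  -0.1]
[5.29665380e-06 3.01564224e-01 9.53445866e-01 8.40921078e-06]
```

View pics/s1.png

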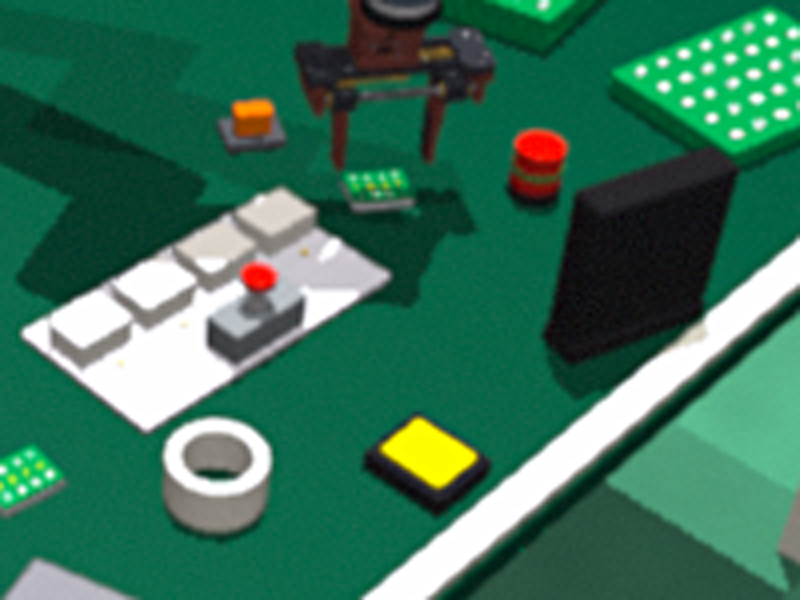

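```bash
python3 - <<'E'
from h import *
p=np.array(get_tcp_pos());d=np.array([np.cos(54.9*D),np.sin(54.9*D),0])*.04
for z in(0.002,.02,.04): print(z,((proj("scene",[p+d+[0,0,z-.002],p-d+[0,0,z-.002]])-[240,120])*4).round())
b=[.5886,.2675,.010];print((proj("scene",b)-[240,120])*4)
for b in blobs("scene",read_camera("scene"),"green",.010,60,400,roi=(320,150,350,180)):print(*b)
E
```

```text
0.002 [[414. 189.]
 [335. 196.]]
0.02 [[416. 174.]
 [336. 182.]]
0.04 [[418. 158.]
 [338. 165.]]
[[375.07722043 185.75423838]]
[333.7 165.1] [585.4 272.9] [583.  274.8] 54.6 [46.2 63.4]
```

```bash
python3 - <<'E'
from h import *
print(line(-.045,v=.03,f=5));st()
line(get_tcp_pos()[2]+.002)
st()
shot("s2",(300,120,400,195),"scene",8)
E
```

```text
True
 t6.9 tcp [588.9 267.2 -38.4] w80.0 f3.2 F [-2.1  0.2  6.6]
 t7.2 tcp [589.1 267.3 -36.3] w80.2 f0.0 F [-0.1 -0.3  0.4]
```

View pics/s2.png

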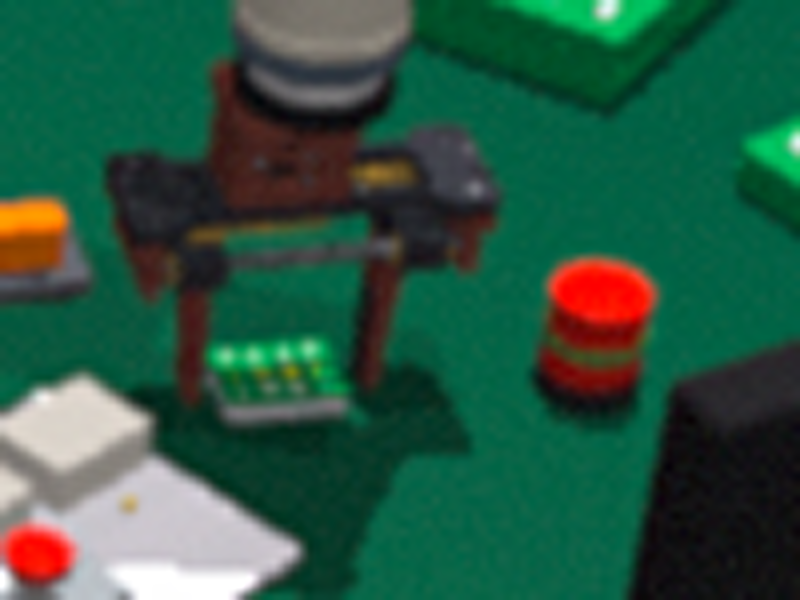

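The fingertips now sit at bench level, straddling the board (tips at about (190,400) and (370,385), board between them). So they are really about 38 mm above the nominal TCP, and I'll use that measured offset from here.

```bash
python3 - <<'E'
from h import *
opn(56);st("sqz y");opn(80);st()
# regrasp across the 46 mm width
x,y=.5886,.268;z=-.0365
p=get_tcp_pos()
line(.0);goto(x,y,.0,(54.9-90)*D);line(z);st("at x");opn(30);st("grip");wait(.2);st()
line(.02);st("lift")
shot("s3",(300,120,400,195),"scene",8)
E
```

```text
sqz y t7.7 tcp [588.8 267.2 -36.5] w59.4 f30.0 F [ 0.2 -0.7 -0.2]
 t8.2 tcp [588.9 267.2 -36.4] w80.2 f0.0 F [-0.   1.3  0.9]
at x t10.3 tcp [588.  267.7 -37.2] w79.9 f0.0 F [-0.8 -0.8 -0.3]
grip t10.9 tcp [588.3 267.9 -36.4] w45.9 f30.0 F [0.3 0.4 1.1]
 t11.1 tcp [588.2 267.8 -36.4] w45.6 f30.0 F [-0.8 -0.1  2.1]
lift t11.5 tcp [588.5 268.   20.3] w45.9 f3.0 F [ 0.1 -0.2 -0. ]
```

View pics/s3.png

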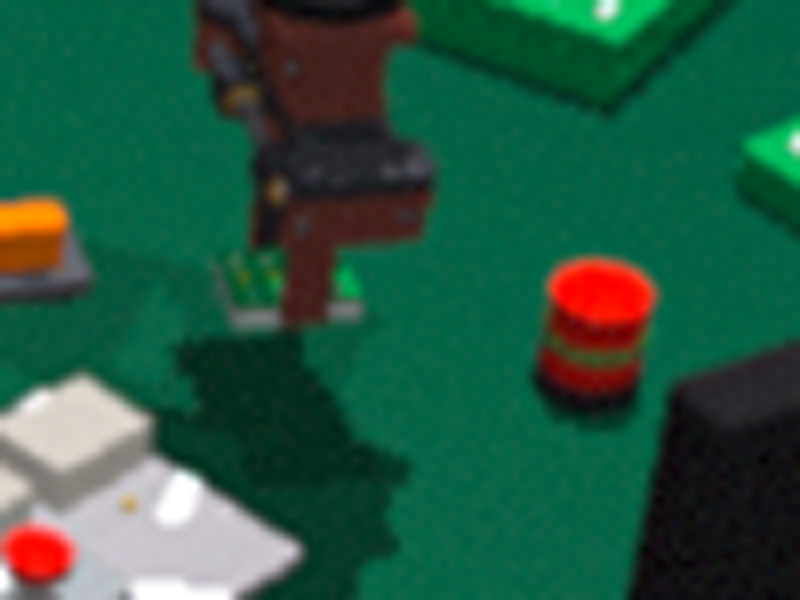

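```bash
cat >> h.py <<'E'
TA=-2.6*D; TO=np.array([.5610,.0223]); YV=np.array([-np.sin(TA),np.cos(TA)]); XV=np.array([np.cos(TA),np.sin(TA)])
def block(i): return TO+YV*(.117-.078*(i-1))
E
python3 - <<'E'
from h import *
st()
b=block(1);goto(*b,.04,TA);st("over")
print(line(-.012,v=.04,f=4));st("touch")
opn(60);st("rel")
line(-.012,v=.1);st();opn(40);wait(.2);st("squeeze")
print("in block frame",np.array(get_ft_force())[:2]@np.c_[XV,YV])
E
```

```text
t11.6 tcp [587.6 267.6  19.2] w45.9 f3.0 F [ 0.  -0.2 -1. ]
over t13.6 tcp [566.2 139.2  39.8] w45.9 f30.0 F [ 0.7  0.4 -0.7]
True
touch t14.6 tcp [565.9 139.2  -2.8] w45.9 f30.0 F [0.5 0.5 0.4]
rel t15.1 tcp [565.2 139.   -2.9] w59.7 f0.0 F [ 0.5 -0.5 -0.3]
 t15.3 tcp [564.5 138.9 -12.7] w59.9 f0.0 F [-0.3 -0.1  0.4]
squeeze t15.9 tcp [567.6 139.2 -11.7] w45.8 f30.0 F [ 6.  -1.8 -6.6]
in block frame [ 6.12560078 -1.54261313]
```

```bash
python3 - <<'E'
from h import *
print(np.mean([(wait(.02),get_tcp_pos())[1] for _ in range(10)],0)*1000, block(1)*1000)
opn(60);line(.06)
p=block(1)-.02*XV; q=pick_yaw((.47,.30,.1),TA); goto(.433,-.2448,.06,46.1*D);st()
shot("t2",(165,140,275,205),"top",7)
E
```

```text
[567.59252191 139.1587711  -11.67502154] [566.30746961 139.17955667]
 t18.5 tcp [ 433.1 -244.3   59.5] w60.4 f0.0 F [ 0.8 -0.3  0.4]
```

View pics/t2.png

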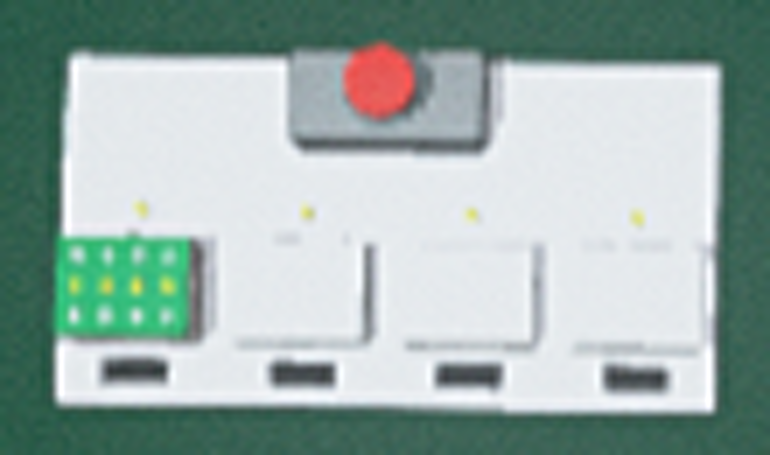

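The board lies squarely on block 1 (green patch x 56–193, y 237–338). I'll measure its offset and the boards still on the bench numerically.

```bash
python3 - <<'E'
from h import *
T=cv2.imread("pics/t2raw.png")[:,:,::-1].copy()
S=4;c=cv2.resize(T,None,fx=S,fy=S,interpolation=cv2.INTER_CUBIC);h,s,v=[a.astype(int) for a in cv2.split(cv2.cvtColor(c,cv2.COLOR_RGB2HSV))]
g=((h>50)&(h<85)&(s>70)&(v>110)).astype(np.uint8);k=np.zeros_like(g);k[172*S:190*S,168*S:197*S]=1;g*=k
g=cv2.morphologyEx(g,cv2.MORPH_CLOSE,np.ones((25,25)))
cs=cv2.findContours(g,cv2.RETR_EXTERNAL,cv2.CHAIN_APPROX_NONE)[0];cc=max(cs,key=cv2.contourArea)
w=unproj("top",(cc[:,0]+.5)/S-.5,.044)*1000;r=cv2.minAreaRect(w.astype(np.float32));M=cv2.moments(w.astype(np.float32));print(r,M["m10"]/M["m00"],M["m01"]/M["m00"])
# block y: yellow dots and dark right-hand edges: profile along row through block tops, relative to board
row=v[176*S:187*S].mean(0); d=np.gradient(row)
for x0,x1 in((185,200),(212,222),(236,246),(260,270)):
    i=np.arange(x0*S,x1*S); print(x0, (i[np.argmin(d[i])]+.5)/S-.5, (i[np.argmax(d[i])]+.5)/S-.5)
y=((h>20)&(h<35)&(s>60)).astype(np.uint8);y[:168*S]=0;y[173*S:]=0;y[:,:170*S]=0;y[:,270*S:]=0
n,l,stt,ce=cv2.connectedComponentsWithStats(y)
print((unproj("top",(ce[1:]+.5)/S-.5,.008)*1000-TO*1000)@np.c_[XV,YV],stt[1:,4])
E
```

```text
((567.9866333007812, 140.1797332763672), (62.37715148925781, 49.865928649902344), 87.48030853271484) 566.3018072191364 140.38150333451233
185 191.125 193.625
212 216.375 217.875
236 240.375 242.125
260 266.625 265.375
[[  41.66876583  116.73447408]
 [  41.29621795   38.98390248]
 [  41.62591773  -38.63149253]
 [  41.01833156 -117.19959321]] [33 29 26 32]
```

```bash
cat >> h.py <<'E'
TO=TO+XV*.0014-YV*.0007
ZB=-.0365   # TCP height with tips 2 mm above bench
def pick_bench(x,y,ay):
    opn(80); goto(x,y,.0,ay); line(ZB); opn(54); st("sqz y"); opn(80)
    line(-.015); goto(x,y,-.015,ay-np.pi/2); line(ZB); opn(36); st("grip")
    line(.03); st("lift"); return get_grip_width()*88>40
def place(x,y,zb,ax):
    """underside lands at height zb; then square it against what is below"""
    goto(x,y,zb+.005,ax); st("over"); print(line(zb-.05,x,y,v=.05,f=4)); st("touch")
    opn(58); line(zb-.046,x,y); opn(36); wait(.15); st("squeeze"); opn(58); line(zb+.02)
E
python3 - <<'E'
from h import *
print(pick_bench(.4335,-.2452,46.1*D))
p=get_tcp_pos();line(.06)
place(*block(4),.034,TA)
E
```

```text
sqz y t20.2 tcp [ 433.1 -245.1  -35.4] w59.5 f30.0 F [-0.5  0.9  8. ]
grip t23.3 tcp [ 433.4 -245.1  -36.3] w45.8 f30.0 F [ 0.4 -0.2  3.8]
lift t23.8 tcp [ 433.5 -245.2   30. ] w45.7 f30.0 F [ 0.2 -0.6 -1.3]
True
over t24.9 tcp [555.7 -95.6  38. ] w45.8 f30.0 F [ 0.1 -0.5 -0.9]
True
touch t25.7 tcp [556.3 -95.2  -3. ] w45.7 f30.0 F [ 0.3  0.6 -0. ]
squeeze t26.9 tcp [557.  -95.4 -11.9] w45.8 f30.0 F [-0.1  0.5 -0.4]
```

```bash
python3 - <<'E'
from h import *
print(pick_bench(.638,-.255,81.9*D))
line(.07)
place(*block(3),.034,TA)
line(.1)
goto(.47,-.35,.1,TA)
shot("t3",(125,130,365,240),"top",3)
E
```

```text
sqz y t30.4 tcp [ 637.9 -254.5  -36.2] w59.4 f30.0 F [-1.5  1.1  2.2]
grip t33.5 tcp [ 637.9 -254.9  -36.3] w45.8 f30.0 F [-0.1  0.1  1.2]
lift t34.0 tcp [ 637.8 -254.9   30.1] w45.4 f30.0 F [ 0.4  0.2 -1.5]
True
over t35.3 tcp [561.6 -18.2  39.1] w45.8 f30.0 F [ 0.7  0.6 -0.2]
True
touch t36.1 tcp [560.  -17.4  -3.5] w45.7 f30.0 F [0.  0.7 0.1]
squeeze t37.3 tcp [560.5 -17.4 -12. ] w46.0 f30.0 F [-0.5  0.2  0.4]
```

View pics/t3.png

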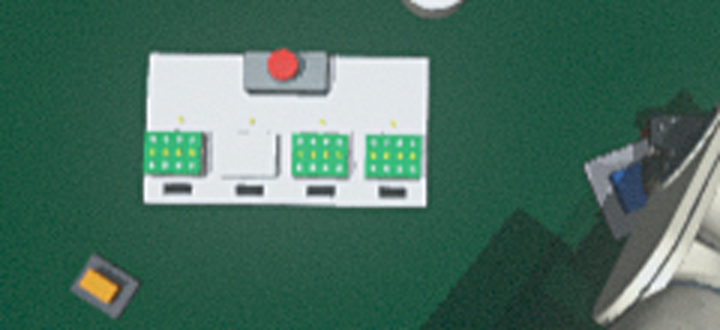

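The picture shows three boards lying squarely on blocks 1, 3 and 4 (at (174,153), (320,156) and (393,156)), with block 2 empty. Next is the plunger.

```bash
python3 - <<'E'
from h import *
p=TO+.09*XV
opn(0)
goto(*p,.13,TA);st("over")
print(line(.01,*p,v=.05,f=3));st("touch");z=get_tcp_pos()[2]
print(line(z-.03,*p,v=.03,f=16));st("down");wait(1.1);st("held")
shot("s4",(220,160,350,260),"scene",5)
line(.1,*p,v=.1);st("up")
goto(.47,-.35,.1,TA);opn(80)
shot("s5",(220,160,350,260),"scene",5)
a=cv2.imread("pics/s4.png");b=cv2.imread("pics/s5.png");cv2.imwrite("pics/s45.png",cv2.resize(np.hstack([a,b]),(800,308)))
E
```

```text
over t42.4 tcp [652.   16.3 129.8] w0.6 f0.0 F [-0.1  0.   0.4]
True
touch t44.1 tcp [652.   17.5  36.9] w0.6 f2.3 F [ 1.1 -0.7  4.3]
True
down t44.7 tcp [652.   17.4  21.7] w0.4 f5.0 F [-3.1  0.8 10.2]
held t45.8 tcp [652.   17.5  21.7] w0.6 f5.0 F [-3.  -0.6 10.2]
up t46.8 tcp [651.7  17.4  99.2] w0.2 f0.0 F [ 0.1 -0.4 -0.1]
```

View pics/s45.png

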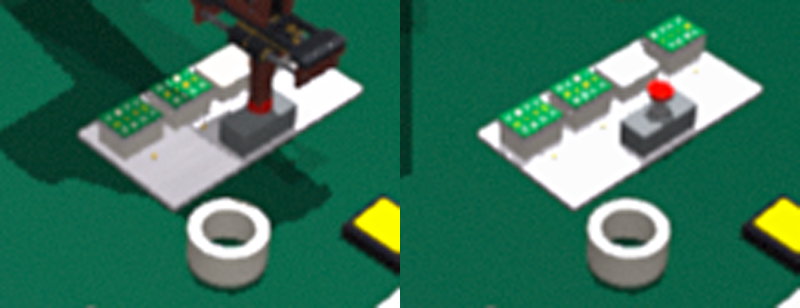

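The left half shows the plunger pressed and the right half shows it back up, with the boards still in place. The held force was 10 N where the stop takes about 11 N, so I'll press again, firmly against the stop.

```bash
python3 - <<'E'
from h import *
p=TO+.09*XV
opn(0)
goto(*p,.06,TA)
print(line(.025,*p,v=.05));st("near")
for k in range(12):
    line(.0225-.001*k,*p,v=.02);wait(.05);F=get_ft_force()[2];st()
    if F>15: break
wait(1.1);st("held")
line(.06,*p,v=.1);st("up")
E
```

```text
False
near t53.3 tcp [652.5  16.9  25.1] w0.3 f4.4 F [-1.  -2.3  9.1]
 t53.6 tcp [652.5  16.9  22.8] w0.3 f4.8 F [-2.9 -2.4  9. ]
 t53.9 tcp [652.4  17.   21.9] w0.5 f5.0 F [-2.9 -1.6  9.6]
 t54.2 tcp [652.5  16.9  21.5] w0.1 f7.3 F [-3.9 -3.4 15. ]
 t54.5 tcp [652.5  17.   21.4] w0.3 f10.9 F [-7.4 -2.4 22.2]
held t55.6 tcp [652.6  16.9  21.4] w0.6 f10.9 F [-6.6 -2.3 21.7]
up t56.2 tcp [651.8  17.5  59.3] w0.6 f0.0 F [ 0.1  0.  -0. ]
```

```bash
python3 - <<'E'
from h import *
x,y,a=.5218,-.3656,20.7*D
opn(80)
for ang in(a+np.pi/2,a):
    goto(x,y,.03,ang);line(-.014,x,y);opn(30);wait(.2)
    print(np.mean([(wait(.02),get_tcp_pos())[1] for _ in range(8)],0)*1000);st("sq");print(get_ft_torque())
    opn(80);line(.03)
E
```

```text
[ 522.68735628 -366.32311096  -12.8605262 ]
sq t60.1 tcp [ 522.7 -366.3  -12.9] w59.8 f30.0 F [ 1.  -0.5  5.3]
[-0.08573246 -0.04307607  0.01586072]
[ 521.41936067 -365.99000657  -13.47007115]
sq t63.7 tcp [ 521.4 -366.   -13.5] w45.8 f30.0 F [-3.9 -0.8  5.5]
[-0.23192254  0.83817085  0.10002922]
```

```bash
cat >> h.py <<'E'
SX,SY,SA=.5216,-.3667,20.7*D
def pick_block(i):
    x,y=block(i); y+=.0007*(i==1); opn(70); goto(x,y,.05,TA); line(-.0025,x,y); opn(36); st("grip"); line(.06); st("lift")
    return get_grip_width()*88>40
E
python3 - <<'E'
from h import *
for n,i in enumerate((4,3)):
    if not pick_block(i): print("lost");break
    place(SX,SY,.034+.01*n,SA); line(.07)
shot("s6",(130,150,290,270),"scene",5)
E
```

```text
grip t68.1 tcp [557.7 -95.5  -1.6] w45.6 f30.0 F [-1.4 -0.6  6.4]
lift t68.5 tcp [557.7 -95.5  60. ] w45.8 f30.0 F [-0.8  0.9 -0.8]
over t69.6 tcp [ 521.2 -365.5   38. ] w45.9 f30.0 F [ 0.5 -0.4 -0.6]
True
touch t70.4 tcp [ 521.  -366.3   -2.4] w45.8 f30.0 F [-0.3 -0.4 -0.8]
squeeze t71.6 tcp [ 521.7 -366.7  -11.9] w45.8 f30.0 F [0.3 0.7 0.2]
grip t75.4 tcp [561.3 -17.5  -1.6] w45.6 f30.0 F [-1.  -0.1  7.1]
lift t75.9 tcp [561.3 -17.4  60. ] w46.1 f30.0 F [ 0.2 -0.1 -0.6]
over t77.2 tcp [ 521.6 -365.6   48.4] w45.7 f30.0 F [0.1 1.2 0.4]
True
touch t78.0 tcp [ 521.  -366.2    7.5] w45.7 f30.0 F [-0.5 -0.1  0.7]
squeeze t79.2 tcp [ 521.6 -366.7   -1.9] w46.0 f30.0 F [ 1.1 -0.3 -0.7]
```

View pics/s6.png

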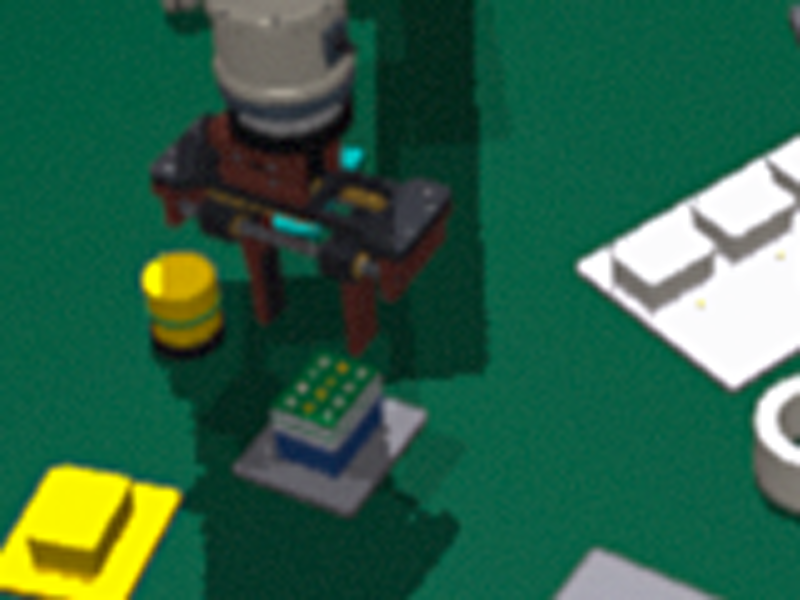

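The picture shows two boards stacked flush on the blue block at about (330,400). I'll add the third, square the stack along y, and relocate the weight.

```bash
python3 - <<'E'
from h import *
print(pick_block(1))
place(SX,SY,.054,SA); line(.07)
opn(80);goto(SX,SY,.05,SA+np.pi/2);line(-.003,SX,SY);opn(40);wait(.15);st("sqy");opn(80);line(.08)
goto(.50,.06,.1,0)
T=shot("t4",(125,140,365,250),"top",3)
for k,z in(("orange",.036),("grey",.010)):
    for b in blobs("top",T,k,z,30,roi=(125,190,180,250)):print(k,*b)
for b in blobs("top",T,"green",.064,90,400,roi=(310,160,370,220)):print(*b)
st()
E
```

```text
grip t83.5 tcp [568.3 139.2  -1.6] w45.8 f30.0 F [-0.5 -1.   6.5]
lift t84.0 tcp [568.2 139.2  60. ] w45.3 f30.0 F [-0.8 -0.6 -1.4]
True
over t85.8 tcp [ 521.9 -365.8   58.7] w45.6 f30.0 F [-0.8 -0.2 -0.7]
True
touch t86.6 tcp [ 521.  -366.3   17.6] w45.7 f30.0 F [ 0.9 -0.5 -1.1]
squeeze t87.8 tcp [ 521.6 -366.7    8. ] w45.9 f30.0 F [ 1.  -0.8 -2. ]
sqy t91.9 tcp [ 522.2 -367.    -1.8] w59.8 f30.0 F [-0.9  0.8  6.9]
grey [161.7 219.4] [446.  220.1] [442.7 219.3] 178.3 [132.2 193.7]
 t94.7 tcp [500.4  59.2  99.9] w79.9 f0.0 F [ 0.3  0.6 -0.3]
```

View pics/t4.png

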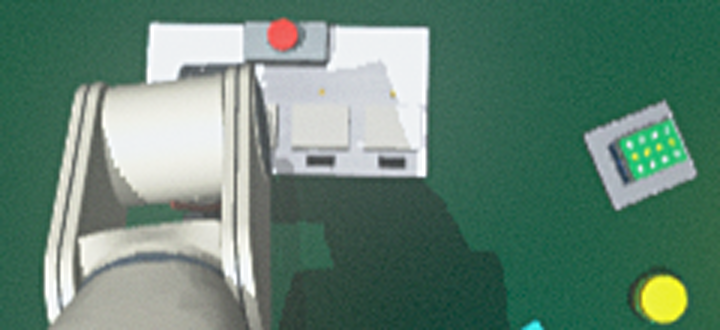

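The stack of three looks square at (652,150), but the arm hides the weight's area. I'll move away and look again.

```bash
python3 - <<'E'
from h import *
goto(.6,-.15,.12,0)
T=shot("t5",(125,140,365,250),"top",3)
for k,z in(("orange",.036),("grey",.010)):
    for b in blobs("top",T,k,z,30,3000,roi=(125,192,190,260)):print(k,*b)
C=shot("s7",None,"scene")
for b in blobs("scene",C,"orange",.036,20,400,roi=(270,120,330,180)):print("sc",*b)
h,s,v=[a.astype(int) for a in cv2.split(cv2.cvtColor(cv2.resize(T,None,fx=4,fy=4,interpolation=cv2.INTER_CUBIC),cv2.COLOR_RGB2HSV))]
g=((h>50)&(h<85)&(s>70)&(v>100)).astype(np.uint8);k=np.zeros_like(g);k[175*4:205*4,325*4:357*4]=1;g=cv2.morphologyEx(g*k,cv2.MORPH_CLOSE,np.ones((25,25)))
c=max(cv2.findContours(g,cv2.RETR_EXTERNAL,cv2.CHAIN_APPROX_NONE)[0],key=cv2.contourArea)
print("stack",cv2.minAreaRect((unproj("top",(c[:,0]+.5)/4-.5,.064)*1000).astype(np.float32)))
E
```

```text
orange [157.6 224.8] [427.9 219.8] [427.9 219.9] 55.7 [22.1 38. ]
grey [159.5 224.8] [427.8 220.3] [427.7 220.3] 56.8 [48.6 61.7]
grey [180.9 194.7] [524.1 151.1] [524.1 150.8] 88.3 [20.5 57.6]
sc [296.3 150.1] [435.7 216.4] [434.6 216. ] 143.2 [41.3 57. ]
stack ((520.9743041992188, -368.1319580078125), (58.96024703979492, 67.30667114257812), 21.589197158813477)
```

View pics/t5.png

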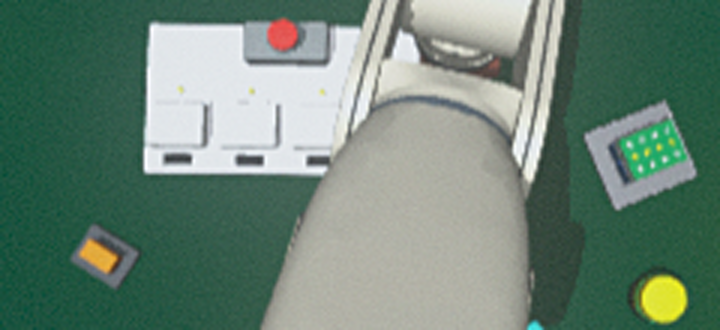

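The weight was knocked aside: it is now at (99,256), which is world (428,220) mm. I'll pick it up by the grip and place it.

```bash
python3 - <<'E'
from h import *
x,y,a=.4288,.2194,56.3*D;z=-.024
goto(x,y,.06,a);line(z,x,y);opn(25);wait(.1);st("sqy");opn(70)
line(.01);goto(x,y,.01,a-np.pi/2);line(z,x,y);opn(10);st("grip")
line(.07,v=.1);st("lift")
goto(SX,SY,.09,SA);st("over")
if get_grip_width()*88>15:
    print(line(.03,SX,SY,v=.04,f=4));st("touch");wait(.2)
    opn(70);line(.08);st("rel")
E
```

```text
sqy t98.6 tcp [428.9 219.6 -23.8] w35.6 f30.0 F [-0.5  0.8  5.8]
grip t102.2 tcp [428.7 219.4 -23.9] w19.7 f30.0 F [-1.4 -0.   3. ]
lift t103.3 tcp [428.2 219.2  69.5] w19.8 f30.0 F [ 1.3  0.3 -2.5]
over t105.4 tcp [ 521.9 -365.6   89.9] w19.7 f30.0 F [-0.2  0.  -2.5]
True
touch t106.6 tcp [ 521.4 -366.6   39.8] w20.0 f30.0 F [-0.5 -0.6  3.4]
rel t108.0 tcp [ 521.  -366.4   80.9] w69.9 f0.0 F [-0.5  1.1 -0.4]
```

```bash
python3 - <<'E'
from h import *
line(.13);goto(.45,.05,.15,0)
a=shot("s8",(150,170,250,270),"scene",5);b=shot("t6",(310,150,370,210),"top",5)
A=cv2.resize(cv2.imread("pics/s8.png"),(400,400));B=cv2.resize(cv2.imread("pics/t6.png"),(400,400));cv2.imwrite("pics/f.png",np.hstack([A,B]))
for q in blobs("top",b,"orange",.100,30,roi=(325,165,365,210)):print(*q)
st()
E
```

```text
[344.6 188.4] [ 520.4 -364.6] [ 520.4 -364.9] 110.3 [22.3 39.6]
 t110.3 tcp [450.2  49.6 149.8] w69.9 f0.0 F [ 0.3  0.4 -0.2]
```

View pics/f.png

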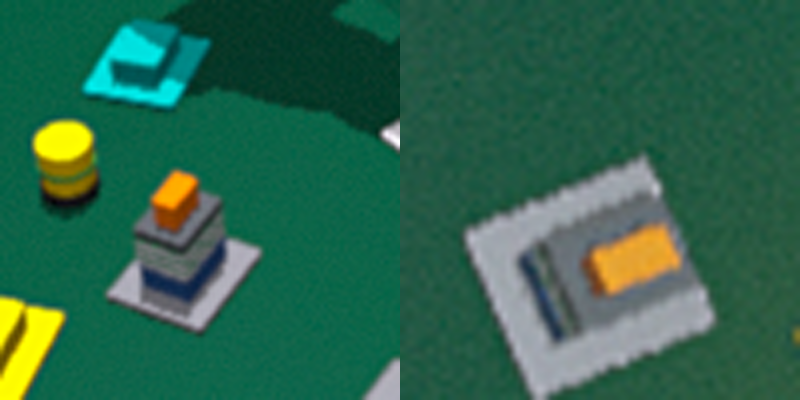

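Both views show the weight square on the flush stack, within about 0.3 mm of the stack block's measured centre. Handing in.

```bash
python3 -c "
from station import *
wait(.5);print(job_done(),get_time())"
```

```text
the job is handed in; nothing more can be done
the job is handed in; nothing more can be done
```

I handed the job in at about 111 s: the three boards present (no fourth was visible) were loaded on blocks 1, 3 and 4, the plunger was pressed twice (the second firmly against its stop) and let up, and the boards were then stacked flush on the blue block with the weight squarely on top.

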